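# Change the powder canister on the sprung level balance

## Task

The washing-powder canister hanging on the sprung balance is used up: lift it off the hook and drop it into the wire basket for empties. Then hang the new canister of the same tall size on the hook by its handle, easing the weight onto the spring so that the hook never hits its bottom stop, and leave it hanging still and upright. Leave the short canister, the timer and the tape measure where they are.

Things in the scene. Friction and masses are not known exactly. Their poses are not given: they have to be found in the camera images.
- used_canister: Empty canister (0.12 kg) hanging on the hook: white drum 76 mm across, 85 mm high with its grey lid; on the lid a rigid black stirrup of two upright bars, 56 mm apart over their outsides (along y), 16 mm wide (along x), straight from 85 to 128 mm above the underside, under a peaked bridge (top 140 mm). Origin: centre of underside, z up. Grip the bars' outsides from above.
- used_canister_eye (a point): Inner peak of the used canister's stirrup, 136 mm above its underside on its axis: the point that rests on the hook. The opening below it is 44 mm wide and 51 mm high, down to the lid. A good grip: TCP 16 mm below this point, fingers pointing down (or leaning a little forward) and closing along the canister's y, onto the two bars.
- new_canister: Full canister, 0.47 to 0.58 kg, standing on the worktop; shape, sizes and axes as used_canister: drum with lid 76 mm across and 85 mm high, 140 mm with its stirrup, whose bars stand on its +y and -y sides. Origin: centre of underside, z up.
- new_canister_eye (a point): Inner peak of the new canister's stirrup, 136 mm above its underside on its axis: the point that must come to rest in the hook's trough.
- short_canister: Bystander: the same make in the small size, drum with lid 50 mm high (105 mm with stirrup), 76 mm across, standing on the worktop. It and the new canister may stand in either of two places. Origin: centre of underside. Leave it alone.
- hook_trough (a point): Top of the hook's 10 mm round bar in its trough, where a stirrup peak rests; sinks with it; 195 mm high unloaded. x level, from the open tip back to the column; z up. Tip: 21 mm in front (-x), 17 mm higher; behind, the bar rises 17 mm too. To enter: eye 27 mm above the trough, come from 50 mm in front along +x; the tip passes through the stirrup; then lower.
- balance_hook (a joint): How far the sprung hook has dipped, m: 0 unloaded, grows straight down, 0.040 bottom stop. It sinks 5 mm per 100 g: 6 mm under an empty canister, 24 to 29 mm under a full one. Little damping: a weight let go suddenly swings to nearly twice its dip and hits the stop, so carry it down until the spring bears it (some 27 mm past first contact), then let go.
- balance_stand: Fixed stand: dark foot 230 x 110 mm, 14 mm high; on its rear an aluminium column 44 x 56 mm, its axis 85 mm behind the origin (+x), top with knob 274 mm above the worktop, front face 108 mm behind the hook's trough, which is 45 mm in front of the origin. Origin: centre of the foot's underside.
- empties_basket: Fixed steel-wire basket, 280 mm along x, 170 mm along y, 75 mm high, open at the top, walls 6 mm, floor 5 mm up. Origin: centre of underside, z up. An old short empty (76 mm across, 105 mm high) stands in its rear (+x) part, about 75 mm behind the origin. A wall cabinet hangs over everything: front 0.57 m from the robot, underside 0.64 m up.
- basket_free (a point): Floor of the basket in the middle of its free front part, 55 mm in front of the basket's origin: room for the used canister.
- dial_timer: Bystander: white wind-up timer, 68 x 68 x 49 mm, on the worktop. Origin: centre of its underside.
- sewing_tape: Bystander: round tape measure, 52 mm across, 18 mm high, on the worktop. Origin: centre of its underside.
There are look-alikes about, which are no part of the job. Leave any blue or orange look-alike of the used_canister alone.

How it is judged (in metres and radians):
On the way, in this order (a step that is already met when the one before it is completed fails the run):
1. the used canister is off the hook, lies or stands in the basket and is let go (x of used_canister in the frame of empties_basket between -0.14 and 0.14 m and y of used_canister in the frame of empties_basket between -0.085 and 0.085 m and x of used_canister_eye in the frame of empties_basket between -0.17 and 0.17 m and y of used_canister_eye in the frame of empties_basket between -0.115 and 0.115 m and height (world z) of used_canister below 0.06 m and contact force between the fingers and used_canister below 0.05 N and linear speed of used_canister below 0.05 m/s), for 0.2 s.
2. then the new canister hangs on the hook, let go, and the hook has come to rest (distance between new_canister_eye and hook_trough below 0.016 m and value of joint balance_hook between 0.016 and 0.034 m and angle between new_canister's own z axis and vertical below 0.2 rad and height (world z) of new_canister above 0.02 m and velocity of joint balance_hook between -0.01 and 0.01 m/s and linear speed of new_canister below 0.02 m/s and contact force between the fingers and new_canister below 0.05 N), for 0.5 s.
At the end, for the whole second after the job is handed in: The used canister is at rest inside the wire basket, released. The new canister hangs from the hook by its stirrup, its eye within 16 mm of the trough, upright within 0.2 rad, borne by the spring alone (dip 16 to 34 mm) and at rest (hook slower than 10 mm/s, canister slower than 20 mm/s), released (all of step 2 and x of used_canister in the frame of empties_basket between -0.14 and 0.14 m and y of used_canister in the frame of empties_basket between -0.085 and 0.085 m and x of used_canister_eye in the frame of empties_basket between -0.17 and 0.17 m and y of used_canister_eye in the frame of empties_basket between -0.115 and 0.115 m and height (world z) of used_canister below 0.06 m and linear speed of used_canister below 0.03 m/s); the robot touches nothing.
It fails at once if the hook is let or pushed down to its bottom stop (dip over 38 mm) (value of joint balance_hook above 0.038 m).
It fails at once if the short canister, the timer or the tape measure is shifted by more than 25 mm (distance of any of short_canister, dial_timer, sewing_tape from where it was at the start of the episode above 0.025 m).
It also fails if it takes over 67 s, if anything falls off the work surface, if the arm or the gripper's body presses on something with over 40 N, if the wrist force passes 120 N, or if a joint passes its speed limit or range.

## Robot

A 6-joint arm with a two-finger parallel gripper is mounted at the origin on a cart in front of the work surface, level with it; the furniture and walls round the work are solid. World frame = base frame: x ahead of the robot, y to its left, z up, the work surface at z = 0. Lengths are in m, angles in degrees, forces in N, time in s.
With the tool pointing down it reaches from about 0.3 to 0.75 m from the base axis. Payload 8.5 kg.
Tool frame: the origin (TCP) lies between the finger pads, 19 mm behind the fingertips; this is the grasp point; z points along the fingers, y is the line along which they close (so a half turn about z gives the same grasp; the last joint's range is limited). The gripper opens to 85 mm and grips with 20 to 120 N. Pads are 22 mm wide; open, the fingers measure 114 mm over their backs; the gripper's body (76 mm by 85 mm) begins 54 mm behind the grasp point. The pads swing forward as they close: fully open they stand 13 mm farther back than shut.
Start: joints at [57.737, 21.807, 74.336, -0, 83.858, -12.336], TCP at [0.187, 0.517, 0.25] pointing down, gripper open.
Joint ranges: [-178.18, 178.18], [-50.72, 133.34], [12.68, 142.11], [-81.47, 261.47], [9.98, 163.14], [-165.26, 165.26]. Speed limits (degrees/s): [136.94, 136.94, 180, 180, 180, 180].

## Interface

Orientations are given as a 3x3 rotation matrix whose columns are the frame's x, y, z axes.
In Python, from rig import env, viewer, recognise, pinpoint gives the robot as it stands.
- The arm moves only by the tool move_arm, never from a script. Its argument "plan" is text: rows parted by semicolons, each of 7 numbers parted by spaces: the shift along the tool's x, y, z in m, then the turn, a rotation vector about the tool's x, y, z in rad, then the finger opening in m, from 0 to 0.0854. A call has 1 to 12 rows; each row shifts and turns the commanded pose from where the row before left it, along the tool's axes as they then stand; what a row does not reach is not made up. A row lasts 1/8 s, in which the tool goes at most 62.5 mm and 10.7 degrees, less where a joint would pass 70% of its speed; a pose out of reach is approached as far as the arm can. A call is refused whole if a number of a shift passes 0.0625 or a number of a turn 0.188, either way. A call with a gripper value outside its range is refused whole. The fingers move at their own pace and stop on an object; "grip_force" is the grip in N (left out, the last holds). Time passes only in rows, so rows that do not move let the fingers close. It gives the time, the measured TCP pose, the force, the opening and the grip force at its end, in the units of the state.
- env.observe(): the state, without advancing time (a new reading comes with each control period).
- viewer.get_image(name): name is "side" or "top" or "wrist"; returns (picture, depth): 480x640x3 uint8, red, green, blue; 480x640 float32, m along the optical axis (not along the pixel's ray), 0 where there is no reading.
- viewer.calibration(name): a dict with "fx", "fy", "cx", "cy" (pixels), "R" (3x3) and "t" (3): a world point X has camera coordinates R X + t. Camera axes: x right, y down, z forward; pixel columns grow to the right and rows downward; lengths in m; the calibration is good to about 2 mm. A picture is of the moment at which its call begins: read the wrist's pose just before it. calibration takes no time and is no camera call; for the wrist camera it gives the pose at the moment of the call.
- env.close_job(): hands the job in; it is judged then, once.
Trained networks look in the newest picture that a camera, given by its name, has taken for a name from the list of things; names that differ only in an ending like _2 or _b are one class to them, and where a whole thing is asked for, a point or a joint stands for the part that bears it (a point fixed in the world has none). Each returns a list of dicts, best first, with "conf" (0 to 1); they miss things now and then, are a little off and sometimes report something else, mostly with a low value. They report only what shows in the picture. A call takes as long as a camera call. They do not tell look-alikes from the thing itself.
- recognise(camera, name): "extent" ([centre column, centre row, width, height] in pixels, round what is visible of it).
- pinpoint(camera, name): "pixel" ([column, row] in pixels: a listed point, or the origin of a listed thing).
The state is a dict: "time_s": time; "q": joint angles; "qvel": joint speeds; "joint_efforts": joint torques, N m; "position": TCP position; "tool_rot": TCP orientation; "ft_force": force on the tool from outside, world axes, zero at the start; "wrist_torque": the same for the moment, N m; "grip_width": finger opening in m; "gripper_force": force on a finger pad.
Only numpy, scipy, OpenCV 4.12 (cv2) and the standard library are available. Lean on these libraries where they do the work, as an engineer would, in place of code of your own. Each camera call takes 0.05 s, during which the arm holds its last target. There are 200 camera calls.

## Working session

There is one attempt and no reset: what is moved stays moved. The work goes in short steps, Python scripts to look and compute and a tool call to move; the robot and the scene stay as the last step left them, time stands still between calls to the robot, and variables do not carry over. Pictures are saved under pics/ and viewed, at most 10 in all, crops included, and the job is handed in when it is done.

Besides the shell and the picture viewer there is one more tool, called after ">>>" as name(argument=value, ...), one argument or row to a line, values as JSON. move_arm: Moves the arm, as the interface text tells. Its arguments: {"type":"object","properties":{"plan":{"type":"string"},"grip_force":{"type":"number"}},"required":["plan"]}

```bash
mkdir -p pics; ls
cat > h.py <<'E'
import numpy as np, cv2
from rig import env, viewer, recognise, pinpoint
def shot(cam,fn=None):
    im,d=viewer.get_image(cam); c=viewer.calibration(cam)
    if fn: cv2.imwrite('pics/'+fn,im[:,:,::-1])
    return im,d,c
def ray(c,px):
    v=np.array([(px[0]-c['cx'])/c['fx'],(px[1]-c['cy'])/c['fy'],1]); R=np.array(c['R']);t=np.array(c['t'])
    return -R.T@t, R.T@v
def deproj(c,d,px):
    o,v=ray(c,px); z=d[int(round(px[1])),int(round(px[0]))]; return o+v*z
def tri(a,b):
    A=[];B=[]
    for c,px in (a,b):
        o,v=ray(c,px);v=v/np.linalg.norm(v);P=np.eye(3)-np.outer(v,v);A.append(P);B.append(P@o)
    X=np.linalg.solve(sum(A),sum(B)); o,v=ray(*a);v/=np.linalg.norm(v)
    o2,v2=ray(*b);n=np.cross(v,v2);n/=np.linalg.norm(n)
    return X,abs(n@(o-o2))
E
cat > a.py <<'E'
from h import *
np.set_printoptions(precision=3,suppress=True)
s=env.observe();print(s['position'],s['tool_rot'],s['time_s'],s['grip_width'])
names=['used_canister','used_canister_eye','new_canister','new_canister_eye','short_canister','hook_trough','balance_stand','empties_basket','basket_free','dial_timer','sewing_tape']
C={}
for cam in('side','top'):
    im,d,c=shot(cam,cam+'0.png');C[cam]=c
    print(cam,-np.array(c['R']).T@np.array(c['t']))
    for n in names:
        for r in pinpoint(cam,n)[:4]:
            p=r['pixel'];ok=0<=p[0]<639.4 and 0<=p[1]<479.4
            print(n,np.round(p,1),round(r['conf'],2),deproj(c,d,p) if ok else '')
E
python3 a.py
```

```text
pics
[0.187 0.517 0.249] [[-0.94   0.341 -0.001]
 [ 0.341  0.94  -0.001]
 [ 0.    -0.001 -1.   ]] 0.0 0.08552633817593944
side [0.346 0.577 1.074]
used_canister [319.4 166.2] 0.92 [ 0.664 -0.468  0.029]
used_canister [254.8 431.6] 0.74 [0.559 0.343 0.035]
used_canister [346.6 279.2] 0.71 [ 0.461 -0.023  0.127]
used_canister [358.1 168. ] 0.66 [ 0.542 -0.479  0.046]
used_canister_eye [350.1 252.3] 0.92 [ 0.464 -0.054  0.194]
used_canister_eye [322.6 133.8] 0.87 [ 0.663 -0.498  0.136]
used_canister_eye [363.2 135.3] 0.62 [ 0.543 -0.524  0.138]
new_canister [315.6 412.7] 0.77 [0.442 0.288 0.099]
new_canister [387.  218.8] 0.21 [ 0.416 -0.34   0.003]
new_canister_eye [317.6 394. ] 0.96 [0.444 0.264 0.142]
new_canister_eye [347.2 279.9] 0.62 [ 0.459 -0.022  0.125]
short_canister [318.1 361. ] 0.73 [0.473 0.169 0.071]
hook_trough [346.5 251.2] 0.76 [ 0.473 -0.056  0.192]
balance_stand [330.8 292. ] 0.9 [ 0.504 -0.046  0.011]
basket_free [388.  220.4] 0.89 [ 0.412 -0.34  -0.002]
basket_free [347.5 251.3] 0.75 [ 0.47  -0.053  0.196]
dial_timer [254.7 427.2] 0.89 [0.563 0.334 0.032]
sewing_ta
[... 299 characters left out ...]
used_canister_eye [462.5 199. ] 0.73 [ 0.667 -0.498  0.141]
new_canister [218.3 272.5] 0.83 [0.434 0.241 0.079]
new_canister_eye [208.  268.8] 0.89 [0.444 0.273 0.082]
short_canister [250.4 264.4] 0.89 [0.465 0.148 0.044]
hook_trough [216.7 273. ] 0.75 [0.431 0.244 0.088]
balance_stand [319.1 251.7] 0.89 [ 0.496 -0.068  0.142]
empties_basket [405.2 266.6] 0.94 [ 0.474 -0.345  0.   ]
empties_basket [267.8 230.8] 0.46 [0.578 0.1   0.02 ]
basket_free [402.5 287. ] 0.6 [ 0.408 -0.336  0.002]
basket_free [316.1 252.2] 0.38 [ 0.487 -0.06   0.198]
dial_timer [198.8 233.5] 0.81 [0.562 0.319 0.037]
dial_timer [316.9 251. ] 0.57 [ 0.491 -0.062  0.194]
sewing_tape [269.3 228.8] 0.71 [0.587 0.097 0.01 ]
```

View pics/side0.png

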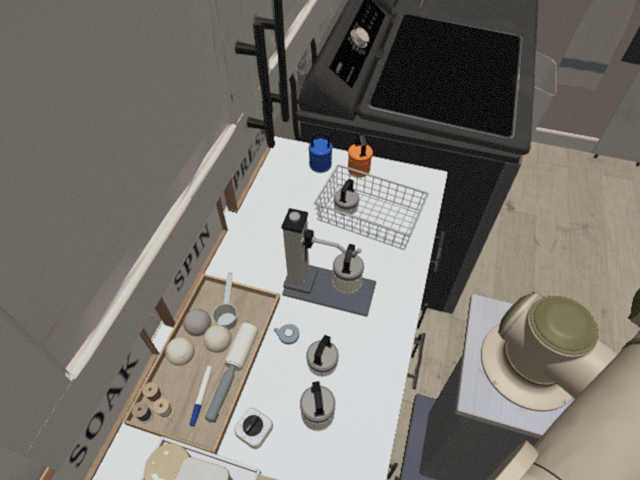

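View pics/top0.png

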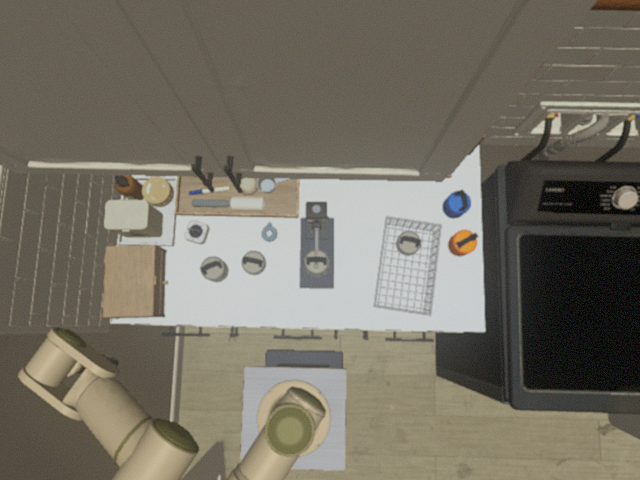

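```bash
cat > b.py <<'E'
from h import *
np.set_printoptions(precision=4,suppress=True)
# stirrup orientation by depth clouds: points 0.09..0.15 around new; used; stand
for cam in('side','top'):
    im,d,c=shot(cam)
    v,u=np.mgrid[0:480,0:640]; R=np.array(c['R']);t=np.array(c['t'])
    P=np.stack([(u-c['cx'])/c['fx']*d,(v-c['cy'])/c['fy']*d,d],-1).reshape(-1,3)
    P=(P-t)@R; g=im.reshape(-1,3).astype(int).sum(1); ok=d.reshape(-1)>0
    def box(name,x0,x1,y0,y1,z0,z1,dark=False):
        m=ok&(P[:,0]>x0)&(P[:,0]<x1)&(P[:,1]>y0)&(P[:,1]<y1)&(P[:,2]>z0)&(P[:,2]<z1)
        if dark:m&=g<250
        Q=P[m]
        if len(Q)<5: print(cam,name,len(Q));return
        w,V=np.linalg.eigh(np.cov(Q[:,:2].T))
        a=np.degrees(np.arctan2(V[1,1],V[0,1]))
        rc=cv2.minAreaRect(Q[:,:2].astype(np.float32))
        print(cam,name,len(Q),'mean',Q.mean(0),'lo',Q.min(0),'hi',Q.max(0),'ang',a,np.sqrt(w),rc)
    box('new stirrup',.38,.5,.18,.34,.095,.16)
    box('new lid',.38,.5,.18,.34,.075,.09)
    box('short stirrup',.4,.55,.09,.2,.06,.12)
    box('used stirrup',.42,.49,-.13,.03,.15,.21)
    box('used lid',.40,.52,-.13,.03,.13,.146)
    box('column top',.53,.64,-.13,.05,.225,.3)
    box('foot',.38,.64,-.13,.05,.009,.02,True)
    box('basket rim',.3,.65,-.46,-.23,.066,.085)
E
python3 b.py
```

```text
side new stirrup 266 mean [0.443  0.2667 0.1307] lo [0.4272 0.2342 0.0951] hi [0.4644 0.2902 0.1424] ang 116.20532526773523 [0.0047 0.0175] ((0.44530507922172546, 0.26117029786109924), (0.015999073162674904, 0.05708150938153267), 25.6910457611084)
side new lid 792 mean [0.4446 0.2656 0.0836] lo [0.4077 0.2246 0.0754] hi [0.4827 0.2994 0.0899] ang -157.2250110079706 [0.0187 0.0213] ((0.44502538442611694, 0.26276013255119324), (0.07368721812963486, 0.07216086983680725), 18.770793914794922)
side short stirrup 231 mean [0.471  0.1475 0.0937] lo [0.4593 0.114  0.0604] hi [0.4831 0.1701 0.1077] ang 79.38426283520563 [0.0048 0.0179] ((0.47099268436431885, 0.1414218544960022), (0.05653383955359459, 0.0164798516780138), 81.112060546875)
side used stirrup 272 mean [ 0.4647 -0.0515  0.186 ] lo [ 0.4396 -0.0875  0.1514] hi [ 0.4896 -0.0297  0.2065] ang 86.41701614089568 [0.0102 0.0151] ((0.4657837748527527, -0.05812016874551773), (0.05317782610654831, 0.04341740161180496), 54.99801254272461)
side used lid 519 mean [ 0.4635 -0.0515  0.1376] lo [ 0.4287 -0.0914  0.1301] hi [ 0.5022 -0.0209  0.1458
[... 1977 characters left out ...]
] hi [ 0.5056 -0.0232  0.1457] ang 141.67977023806094 [0.0199 0.021 ] ((0.46897679567337036, -0.05928059294819832), (0.07297702878713608, 0.07160232216119766), 1.6003742218017578)
top column top 404 mean [ 0.5952 -0.057   0.2614] lo [ 0.5597 -0.086   0.2256] hi [ 0.6229 -0.0269  0.2811] ang 95.68836609092226 [0.0152 0.0168] ((0.5909932255744934, -0.056342482566833496), (0.06280997395515442, 0.05876363813877106), 1.1877089738845825)
top foot 0
top basket rim 600 mean [ 0.4712 -0.3408  0.0771] lo [ 0.322  -0.4439  0.0661] hi [ 0.6242 -0.2349  0.0849] ang 172.4797210009783 [0.073  0.1068] ((0.4730529189109802, -0.34053996205329895), (0.17782825231552124, 0.28757113218307495), 82.47323608398438)
```

The side view shows the two grey-lidded candidates: the tall one at px (318,405) and the short one at (322,356). The used canister hangs at (348,268), the basket is at about (370,205), and the blue and orange look-alikes stand behind it. The top view agrees, with the tall canister at (213,268), the short one at (253,262), the hook at (316,260) and the basket at (408,265).

The new canister is the tall one at about (0.447, 0.261), with its stirrup turned about 26°. I'll move over it and measure with the wrist camera.

>>> move_arm(
  plan="0 0 -0.04 0 0 -0.174 0.085; 0 0 -0.04 0 0 -0.174 0.085; -0.0275 -0.0325 0 0 0 0 0.085; -0.0275 -0.0325 0 0 0 0 0.085; -0.0275 -0.0325 0 0 0 0 0.085; -0.0275 -0.0325 0 0 0 0 0.085; -0.0275 -0.0325 0 0 0 0 0.085; -0.0275 -0.0325 0 0 0 0 0.085; -0.0275 -0.0325 0 0 0 0 0.085; -0.0275 -0.0325 0 0 0 0 0.085; 0 0 0 0 0 0 0.085; 0 0 0 0 0 0 0.085",
)

```text
time_s: 2.8
position: [0.4073, 0.2573, 0.33]
tool_rot: [[-1.0, -0.0, -0.0], [-0.0, 1.0, 0.0], [0.0, 0.0, -1.0]]
ft_force: [0.2, 0.5, -0.3]
grip_width: 0.0848
gripper_force: 0.0
```

```bash
cat > w.py <<'E'
from h import *
import sys,pickle
np.set_printoptions(precision=4,suppress=True)
s=env.observe();print(s['position'],s['tool_rot'].__repr__(),s['time_s'])
im,d,c=shot('wrist',sys.argv[1]); print('cam',-np.array(c['R']).T@np.array(c['t']),np.array(c['R'])[2])
o={}
for n in sys.argv[2:]:
    o[n]=[]
    for r in pinpoint('wrist',n)[:3]:
        p=r['pixel'];o[n].append(p)
        print(n,np.round(p,1),round(r['conf'],2),deproj(c,d,p) if 0<=p[0]<639 and 0<=p[1]<479 else '')
pickle.dump((im,d,c,o),open(sys.argv[1]+'.pkl','wb'))
E
python3 w.py w1.png new_canister_eye new_canister short_canister
```

```text
[0.4073 0.2573 0.33  ] array([[-1.    , -0.0001, -0.0002],
       [-0.0001,  1.    ,  0.0002],
       [ 0.0002,  0.0002, -1.    ]]) 2.8
cam [0.3239 0.2573 0.4536] [ 0.3252 -0.0007 -0.9457]
new_canister_eye [319.8 255.9] 0.81 [0.4442 0.259  0.1404]
new_canister [319.2 211.2] 0.67 [0.4208 0.2586 0.0859]
new_canister [ 51.8 266.3] 0.19 [ 0.5062 -0.052   0.0136]
short_canister [219.7 235.5] 0.67 [0.4564 0.1554 0.0498]
```

>>> move_arm(
  plan="0 -0.04 0 0 0 0 0.085; 0 -0.04 0 0 0 0 0.085; 0 0 0 0 0 0 0.085",
)

```text
time_s: 3.38
position: [0.4073, 0.176, 0.3303]
tool_rot: [[-1.0, 0.002, 0.0], [0.002, 1.0, -0.0], [-0.0, -0.0, -1.0]]
ft_force: [-0.9, 0.7, 0.8]
grip_width: 0.0851
gripper_force: 0.0
```

```bash
python3 w.py w2.png new_canister_eye new_canister short_canister hook_trough
python3 - <<'E'
from h import *
import pickle
a=pickle.load(open('w1.png.pkl','rb'));b=pickle.load(open('w2.png.pkl','rb'))
for n in('new_canister_eye','new_canister','short_canister'):
    if a[3][n] and b[3][n]: print(n,tri((a[2],a[3][n][0]),(b[2],b[3][n][0])))
E
```

```text
[0.4073 0.176  0.3303] array([[-1.    ,  0.0017,  0.0005],
       [ 0.0017,  1.    , -0.0001],
       [-0.0005, -0.0001, -1.    ]]) 3.375
cam [0.3242 0.1768 0.4537] [ 0.3256 -0.0012 -0.9455]
new_canister_eye [417.4 256.7] 0.88 [0.4456 0.2586 0.14  ]
new_canister [390.2 216. ] 0.91 [0.426  0.2442 0.0859]
short_canister [290.2 234.9] 0.68 [0.4564 0.148  0.0492]
new_canister_eye (array([0.44574907, 0.25901613, 0.13809749]), np.float64(0.001191792375148045))
new_canister (array([0.44474672, 0.25871042, 0.00673166]), np.float64(0.006025431821494906))
short_canister (array([0.46971032, 0.14508176, 0.00892145]), np.float64(0.000278810754511524))
```

>>> move_arm(
  plan="0 -0.04 0 0 0 0 0.085; 0 -0.04 0 0 0 0 0.085; 0 -0.04 0 0 0 0 0.085; 0 -0.04 0 0 0 0 0.085; 0 -0.04 0 0 0 0 0.085; 0 0 0 0 0 0 0.085; 0 0 0 0 0 0 0.085",
)

```text
time_s: 4.5
position: [0.4077, -0.0221, 0.33]
tool_rot: [[-1.0, -0.001, -0.0], [-0.001, 1.0, 0.0], [0.0, 0.0, -1.0]]
ft_force: [0.4, -0.0, 0.1]
grip_width: 0.085
gripper_force: 0.0
```

```bash
python3 w.py w3.png used_canister_eye hook_trough used_canister balance_stand
```

```text
[ 0.4077 -0.0221  0.33  ] array([[-1.    , -0.0009, -0.0001],
       [-0.0009,  1.    ,  0.0004],
       [ 0.0001,  0.0004, -1.    ]]) 4.5
cam [ 0.3245 -0.0223  0.4535] [ 0.3252 -0.0004 -0.9457]
used_canister_eye [266.  308.7] 0.81 [ 0.4637 -0.0587  0.1954]
hook_trough [262.  308.5] 0.88 [ 0.4628 -0.0613  0.1969]
used_canister [279.3 246.9] 0.7 [ 0.4378 -0.0537  0.1383]
```

>>> move_arm(
  plan="0 -0.04 0 0 0 0 0.085; 0 -0.02 0 0 0 0 0.085; 0 0 0 0 0 0 0.085; 0 0 0 0 0 0 0.085",
)

```text
time_s: 5.25
position: [0.4076, -0.0822, 0.3301]
tool_rot: [[-1.0, -0.001, 0.0], [-0.001, 1.0, 0.0], [-0.0, 0.0, -1.0]]
ft_force: [-1.3, 0.7, 0.1]
grip_width: 0.0851
gripper_force: 0.0
```

```bash
python3 w.py w4.png used_canister_eye hook_trough used_canister balance_stand;  python3 - <<'E'
from h import *
import pickle
a=pickle.load(open('w3.png.pkl','rb'));b=pickle.load(open('w4.png.pkl','rb'))
for n in('used_canister_eye','hook_trough','used_canister','balance_stand'):
    if a[3][n] and b[3][n]: print(n,tri((a[2],a[3][n][0]),(b[2],b[3][n][0])))
E
```

```text
[ 0.4076 -0.0822  0.3301] array([[-1.    , -0.0008,  0.0001],
       [-0.0008,  1.    ,  0.0003],
       [-0.0001,  0.0003, -1.    ]]) 5.25
cam [ 0.3244 -0.0824  0.4536] [ 0.3253 -0.0007 -0.9456]
used_canister_eye [462.1 309.4] 0.73 [0.561  0.091  0.0161]
used_canister_eye [346.3 311.7] 0.61 [ 0.4668 -0.0619  0.1939]
hook_trough [348.2 313.9] 0.75 [ 0.4669 -0.0608  0.197 ]
used_canister [338.  247.5] 0.64 [ 0.4381 -0.0658  0.1386]
used_canister [  0.  378.5] 0.57 [ 0.6496 -0.475   0.0311]
used_canister_eye (array([ 0.38484303, -0.0380623 ,  0.34175511]), np.float64(8.352016689040331e-05))
hook_trough (array([ 0.46288191, -0.06101889,  0.20050028]), np.float64(0.0035932224973644583))
used_canister (array([ 0.46653556, -0.06155922,  0.05900827]), np.float64(0.000506048130659124))
```

View pics/w4.png

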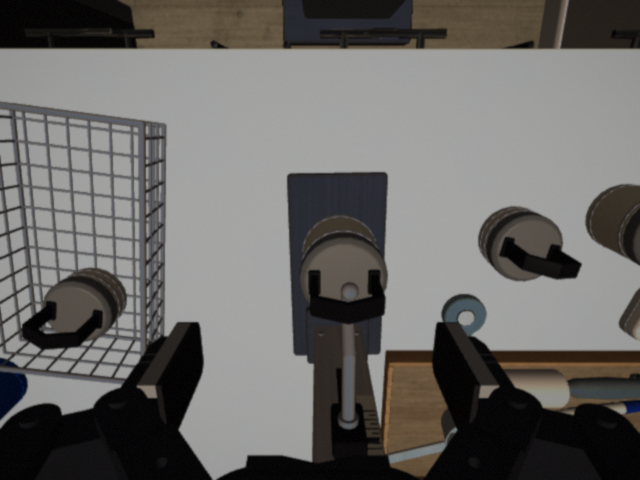

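The wrist view shows the stirrup across (347,303), nearly square to y. The hook tip is at (348,291), and the hook bar runs to the column at (348,420). I'll refine this with wrist depth.

```bash
cat > c.py <<'E'
from h import *
import pickle,sys
np.set_printoptions(precision=4,suppress=True)
def cloud(im,d,c):
    v,u=np.mgrid[0:480,0:640]; R=np.array(c['R']);t=np.array(c['t'])
    P=np.stack([(u-c['cx'])/c['fx']*d,(v-c['cy'])/c['fy']*d,d],-1).reshape(-1,3)
    return ((P-t)@R),im.reshape(-1,3).astype(int).sum(1),d.reshape(-1)>0.05
def box(f,name,b,dark=None):
    im,d,c,_=pickle.load(open(f+'.pkl','rb'));P,g,ok=cloud(im,d,c)
    m=ok.copy()
    for i in range(3): m&=(P[:,i]>b[2*i])&(P[:,i]<b[2*i+1])
    if dark: m&=g<dark
    Q=P[m]
    if len(Q)<5: return print(f,name,len(Q))
    rc=cv2.minAreaRect(Q[:,:2].astype(np.float32))
    print(f,name,len(Q),'mean',Q.mean(0),'p1',np.percentile(Q,1,0),'p99',np.percentile(Q,99,0),np.round(rc[0],4),np.round(rc[1],4),round(rc[2],1))
if __name__=='__main__':
    for f in('w3.png','w4.png'):
        box(f,'used stirrup dark',(.44,.49,-.1,-.02,.15,.215),200)
        for x in (.44,.455,.47,.49): box(f,'hook x%.3f'%x,(x,x+.012,-.07,-.05,.15,.24),None)
        box(f,'used lid',(.41,.52,-.12,.0,.13,.146))
        box(f,'bar L',(.44,.49,-.058,-.02,.15,.183),200);box(f,'bar R',(.44,.49,-.1,-.062,.15,.183),200)
    for f in('w1.png','w2.png'):
        box(f,'new stirrup',(.39,.5,.2,.32,.095,.16)); box(f,'new lid',(.39,.5,.2,.32,.076,.092))
        box(f,'short',(.42,.52,.09,.2,.06,.12))
E
python3 c.py
```

```text
w3.png used stirrup dark 2162 mean [ 0.4657 -0.0593  0.1859] p1 [ 0.4419 -0.0871  0.1517] p99 [ 0.4868 -0.0323  0.2024] [ 0.4675 -0.0598] [0.0452 0.0516] 38.1
w3.png hook x0.440 259 mean [ 0.4455 -0.06    0.2038] p1 [ 0.441  -0.0659  0.1986] p99 [ 0.4513 -0.0547  0.2067] [ 0.4462 -0.0604] [0.0118 0.0105] 83.5
w3.png hook x0.455 372 mean [ 0.4623 -0.0596  0.1925] p1 [ 0.4562 -0.0699  0.1849] p99 [ 0.4669 -0.0506  0.1969] [ 0.461  -0.0601] [0.0197 0.012 ] 89.6
w3.png hook x0.470 268 mean [ 0.4749 -0.0596  0.193 ] p1 [ 0.4701 -0.0696  0.1872] p99 [ 0.482  -0.0502  0.1966] [ 0.476 -0.06 ] [0.0198 0.012 ] 89.4
w3.png hook x0.490 271 mean [ 0.4954 -0.0594  0.2029] p1 [ 0.4901 -0.0646  0.1968] p99 [ 0.5019 -0.055   0.2068] [ 0.496  -0.0598] [0.0121 0.0098] 1.2
w3.png used lid 3973 mean [ 0.4555 -0.0581  0.1383] p1 [ 0.4314 -0.0952  0.1311] p99 [ 0.4844 -0.0244  0.1433] [ 0.4595 -0.0584] [0.0748 0.058 ] 78.4
w3.png bar L 201 mean [ 0.4622 -0.0348  0.1692] p1 [ 0.4596 -0.041   0.1503] p99 [ 0.4746 -0.0322  0.1829] [ 0.4658 -0.0346] [0.0176 0.0086] 28.1
w3.png bar R 217 mean [ 0.4627 -0.0839  
[... 1439 characters left out ...]
0.0559] 25.6
w1.png new lid 3266 mean [0.4376 0.2587 0.0841] p1 [0.4109 0.2245 0.0778] p99 [0.4817 0.2958 0.0892] [0.4457 0.2613] [0.0753 0.0711] 55.8
w1.png short 1292 mean [0.4714 0.1424 0.095 ] p1 [0.461  0.1142 0.0619] p99 [0.4834 0.1687 0.1073] [0.4729 0.1406] [0.0558 0.0172] 80.9
w2.png new stirrup 1489 mean [0.4457 0.2602 0.1315] p1 [0.4292 0.2331 0.0974] p99 [0.4632 0.2861 0.1421] [0.4474 0.2607] [0.017  0.0561] 25.2
w2.png new lid 3289 mean [0.4373 0.255  0.084 ] p1 [0.411  0.2247 0.0775] p99 [0.4745 0.2932 0.089 ] [0.4455 0.2571] [0.0673 0.0752] 60.5
w2.png short 1150 mean [0.4713 0.1411 0.0969] p1 [0.4612 0.1142 0.0631] p99 [0.4831 0.1689 0.1069] [0.473 0.141] [0.0559 0.0167] 81.0
```

>>> move_arm(
  plan="-0.03 0.011 0 0 0 0 0.085; -0.03 0.011 0 0 0 0 0.085; 0 0 0 0 0 0 0.085; 0 0 0.039 0 0 0 0.085; 0 0 0.039 0 0 0 0.085; 0 0 0.039 0 0 0 0.085; 0 0 0.025 0 0 0 0.085; 0 0 0.014 0 0 0 0.085; 0 0 0 0 0 0 0.085; 0 0 0 0 0 0 0.07; 0 0 0 0 0 0 0.06; 0 0 0 0 0 0 0.05",
  grip_force=40,
)

```text
time_s: 7.0
position: [0.4677, -0.0609, 0.1745]
tool_rot: [[-1.0, -0.0, 0.001], [-0.0, 1.0, -0.0], [-0.001, -0.0, -1.0]]
ft_force: [0.5, 0.8, -0.2]
grip_width: 0.0556
gripper_force: 46.6
```

>>> move_arm(
  plan="0 0 0 0 0 0 0.045; 0 0 0 0 0 0 0.045; 0 0 0 0 0 0 0.045",
)

```text
time_s: 7.38
position: [0.4677, -0.0609, 0.1741]
tool_rot: [[-1.0, -0.0, 0.0], [-0.0, 1.0, -0.0], [-0.0, -0.0, -1.0]]
ft_force: [0.9, -0.5, 0.5]
grip_width: 0.0549
gripper_force: 46.6
```

>>> move_arm(
  plan="0 0 -0.012 0 0 0 0.045; 0 0 -0.012 0 0 0 0.045; 0 0 -0.009 0 0 0 0.045; 0 0 0 0 0 0 0.045; 0.015 0 0 0 0 0 0.045; 0.02 0 0 0 0 0 0.045; 0.025 0 0 0 0 0 0.045; 0.025 0 0 0 0 0 0.045; 0 0 0 0 0 0 0.045; 0 0 0 0 0 0 0.045",
)

```text
time_s: 8.62
position: [0.3827, -0.061, 0.207]
tool_rot: [[-1.0, 0.0, 0.0], [0.0, 1.0, -0.0], [-0.0, -0.0, -1.0]]
ft_force: [-0.2, 0.1, -1.4]
grip_width: 0.0553
gripper_force: 46.5
```

```bash
python3 w.py w5.png hook_trough empties_basket basket_free used_canister_eye
python3 - <<'E'
from c import *
for x in (.43,.44,.45,.46,.47,.48,.49,.5): box('w5.png','hook x%.3f'%x,(x,x+.01,-.07,-.05,.17,.24))
E
```

```text
[ 0.3827 -0.061   0.207 ] array([[-1.    ,  0.0001,  0.0004],
       [ 0.0001,  1.    , -0.0001],
       [-0.0004, -0.0001, -1.    ]]) 8.625
cam [ 0.2997 -0.0612  0.3305] [ 0.3254 -0.0012 -0.9456]
empties_basket [  7.4 304.5] 0.75 [ 0.4721 -0.3389  0.0034]
used_canister_eye [315.4 376.2] 0.97 [ 0.3781 -0.062   0.2274]
w5.png hook x0.430 0
w5.png hook x0.440 2
w5.png hook x0.450 43 mean [ 0.4525 -0.0607  0.1888] p1 [ 0.4502 -0.0632  0.1862] p99 [ 0.4544 -0.0577  0.1916] [ 0.4522 -0.0605] [0.0044 0.0059] 2.0
w5.png hook x0.460 0
w5.png hook x0.470 0
w5.png hook x0.480 0
w5.png hook x0.490 0
w5.png hook x0.500 0
```

View pics/w5.png

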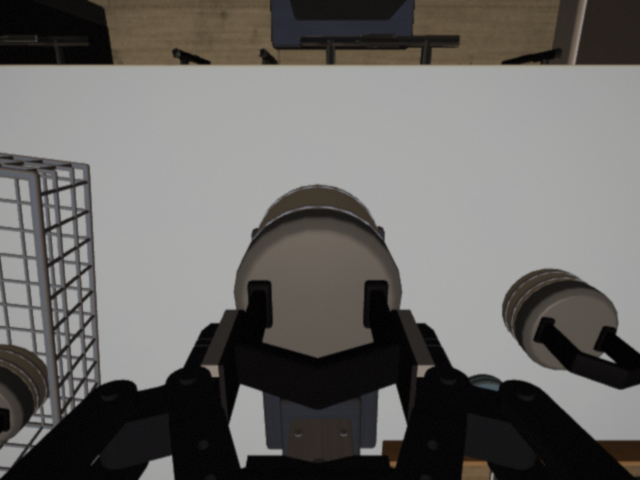

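The canister is held square between the pads, with the stirrup at (318,350), and it is clear of the hook. Next stop is the basket.

>>> move_arm(
  plan="0 0 -0.03 0 0 0 0.045; 0 0 -0.03 0 0 0 0.045; -0.004 -0.03 0 0 0 0 0.045; -0.006 -0.049 0 0 0 0 0.045; -0.006 -0.049 0 0 0 0 0.045; -0.006 -0.049 0 0 0 0 0.045; -0.006 -0.049 0 0 0 0 0.045; -0.006 -0.03 0 0 0 0 0.045; 0 -0.017 0 0 0 0 0.045; 0 0 0 0 0 0 0.045; 0 0 0.04 0 0 0 0.045; 0 0 0.04 0 0 0 0.045",
)

```text
time_s: 10.38
position: [0.4167, -0.3325, 0.1866]
tool_rot: [[-1.0, -0.001, 0.001], [-0.001, 1.0, -0.001], [-0.001, -0.001, -1.0]]
ft_force: [0.1, -0.0, -0.9]
grip_width: 0.0551
gripper_force: 46.6
```

```bash
python3 w.py w6.png
cat > b2.py <<'E'
from c import *
import pickle
for cam in('top','side'):
    im,d,c=shot(cam,cam+'1.png'); pickle.dump((im,d,c,{}),open(cam+'1.pkl','wb'))
    box(cam+'1','hook',(.435,.475,-.08,-.04,.15,.25)) 
    box(cam+'1','used',(.3,.46,-.42,-.25,.085,.17))
E
python3 b2.py
```

```text
[ 0.4167 -0.3325  0.1866] array([[-1.    , -0.0013,  0.0008],
       [-0.0013,  1.    , -0.0007],
       [-0.0008, -0.0007, -1.    ]]) 10.375
cam [ 0.3327 -0.3319  0.3054] [ 0.3203  0.0055 -0.9473]
top1 hook 42 mean [ 0.4588 -0.0588  0.1998] p1 [ 0.4427 -0.0635  0.1877] p99 [ 0.474  -0.0541  0.2128] [ 0.4584 -0.0588] [0.0315 0.0087] 1.9
top1 used 47 mean [ 0.4071 -0.3307  0.1418] p1 [ 0.3501 -0.3806  0.107 ] p99 [ 0.4505 -0.3008  0.1513] [ 0.3813 -0.3506] [0.1566 0.021 ] 33.8
side1 hook 73 mean [ 0.4563 -0.0574  0.1981] p1 [ 0.4402 -0.064   0.1863] p99 [ 0.4739 -0.0536  0.2125] [ 0.4575 -0.0589] [0.0111 0.0345] 88.7
side1 used 704 mean [ 0.4107 -0.31    0.1298] p1 [ 0.3766 -0.3548  0.0861] p99 [ 0.4478 -0.2907  0.1589] [ 0.412  -0.3248] [0.0751 0.069 ] 22.3
```

View pics/w6.png

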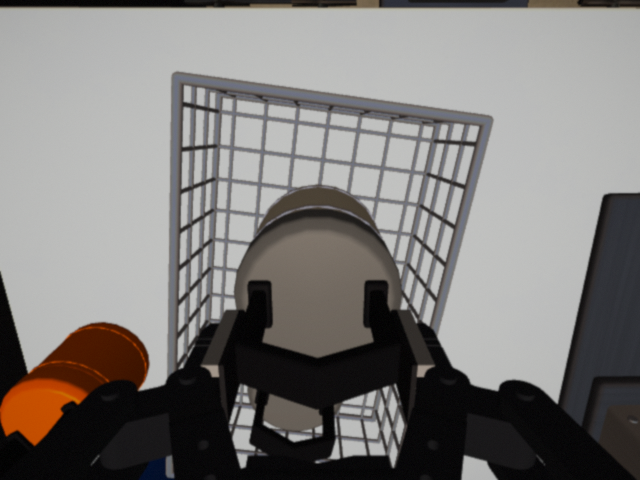

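The canister (318,290) sits between the basket walls, with the old empty well behind it at (290,420). I'll lower it and release.

>>> move_arm(
  plan="0 0 0.03 0 0 0 0.045; 0 0 0.02 0 0 0 0.045; 0 0 0.008 0 0 0 0.045; 0 0 0 0 0 0 0.045; 0 0 0 0 0 0 0.06; 0 0 0 0 0 0 0.07; 0 0 0 0 0 0 0.075; 0 0 0 0 0 0 0.08; 0 0 0 0 0 0 0.085; 0 0 0 0 0 0 0.085",
)

```text
time_s: 11.78
position: [0.4166, -0.3339, 0.129]
tool_rot: [[-1.0, -0.0, 0.0], [-0.0, 1.0, 0.0], [-0.0, 0.0, -1.0]]
ft_force: [-0.7, 0.3, 0.1]
grip_width: 0.085
gripper_force: 0.0
```

>>> move_arm(
  plan="0 0 -0.03 0 0 0 0.085; 0 0 -0.05 0 0 0 0.085; 0 0 -0.05 0 0 0 0.085; 0 0 -0.05 0 0 0 0.085; 0 0 0 0 0 0 0.085; 0 0 0 0 0 0 0.085",
)

```text
time_s: 12.52
position: [0.4164, -0.3337, 0.3082]
tool_rot: [[-1.0, -0.0, -0.001], [-0.0, 1.0, 0.001], [0.001, 0.001, -1.0]]
ft_force: [0.1, 0.3, -0.6]
grip_width: 0.085
gripper_force: 0.0
```

```bash
python3 w.py w7.png used_canister_eye
python3 - <<'E'
from c import *
box('w7.png','stirrup',(.36,.47,-.39,-.27,.1,.18)); box('w7.png','lid',(.36,.47,-.39,-.27,.08,.096))
E
```

```text
[ 0.4164 -0.3337  0.3082] array([[-1.    , -0.0001, -0.0008],
       [-0.0001,  1.    ,  0.001 ],
       [ 0.0008,  0.001 , -1.    ]]) 12.525
cam [ 0.3334 -0.334   0.4314] [ 0.3237  0.0007 -0.9462]
used_canister_eye [105.4 368.4] 0.84 [ 0.5459 -0.5122  0.1404]
used_canister_eye [316.8 220.7] 0.82 [ 0.4153 -0.3343  0.146 ]
w7.png stirrup 1734 mean [ 0.4161 -0.3348  0.1371] p1 [ 0.4093 -0.3621  0.1034] p99 [ 0.425  -0.3075  0.1463] [ 0.4173 -0.3347] [0.0163 0.0558] 0.1
w7.png lid 3996 mean [ 0.4087 -0.3347  0.088 ] p1 [ 0.3811 -0.3703  0.0826] p99 [ 0.4521 -0.2994  0.0926] [ 0.4173 -0.3349] [0.0746 0.0753] 44.2
```

The used canister stands in the basket at (0.417, −0.335) with its top at 0.146, as expected. Next, the new canister.

>>> move_arm(
  plan="-0.003 0.05 0 0 0 0 0.085; -0.003 0.05 0 0 0 0 0.085; -0.003 0.05 0 0 0 0 0.085; -0.003 0.05 0 0 0 0 0.085; -0.003 0.05 0 0 0 0 0.085; -0.003 0.05 0 0 0 0 0.085; -0.003 0.05 0 0 0 0 0.085; -0.003 0.05 0 0 0 0 0.085; -0.003 0.05 0 0 0 0 0.085; -0.003 0.05 0 0 0 0 0.085; -0.001 0.05 0 0 0 0 0.085; 0 0.044 0 0 0 0 0.085",
)

```text
time_s: 14.12
position: [0.4471, 0.2618, 0.3078]
tool_rot: [[-1.0, -0.001, -0.002], [-0.001, 1.0, -0.001], [0.002, -0.001, -1.0]]
ft_force: [1.0, -0.4, 0.7]
grip_width: 0.0848
gripper_force: 0.0
```

>>> move_arm(
  plan="0 0 0.03 0 0 -0.148 0.085; 0 0 0.03 0 0 -0.148 0.085; 0 0 0.03 0 0 -0.148 0.085; 0 0 0 0 0 0 0.085; 0 0 0 0 0 0 0.085",
)

```text
time_s: 14.75
position: [0.4478, 0.2602, 0.2198]
tool_rot: [[-0.904, -0.427, 0.001], [-0.427, 0.904, 0.0], [-0.001, -0.0, -1.0]]
ft_force: [0.1, 0.6, 0.3]
grip_width: 0.085
gripper_force: 0.0
```

>>> move_arm(
  plan="0 0 0.035 0 0 0 0.085; 0 0 0.035 0 0 0 0.085; 0 0 0.02 0 0 0 0.085; 0 0 0.01 0 0 0 0.085; 0 0 0 0 0 0 0.085; 0 0 0 0 0 0 0.07; 0 0 0 0 0 0 0.06; 0 0 0 0 0 0 0.05; 0 0 0 0 0 0 0.045; 0 0 0 0 0 0 0.045; 0 0 0 0 0 0 0.045",
  grip_force=80,
)

```text
time_s: 16.12
position: [0.4478, 0.2604, 0.1201]
tool_rot: [[-0.903, -0.43, 0.002], [-0.43, 0.903, 0.001], [-0.002, 0.0, -1.0]]
ft_force: [-1.8, 0.4, 6.2]
grip_width: 0.0547
gripper_force: 85.0
```

>>> move_arm(
  plan="0 0 -0.02 0 0 0 0.045; 0 0 -0.03 0 0 0 0.045; 0 0 -0.03 0 0 0 0.045; 0 0 -0.03 0 0 0 0.045; 0 0 -0.03 0 0 0 0.045; 0 0 0 0 0 0 0.045; 0 0 0 0 0 0 0.045",
)

```text
time_s: 17.0
position: [0.4468, 0.2599, 0.2574]
tool_rot: [[-0.903, -0.43, -0.003], [-0.43, 0.903, -0.001], [0.003, 0.0, -1.0]]
ft_force: [0.1, 0.5, -5.7]
grip_width: 0.0543
gripper_force: 86.5
```

```bash
python3 w.py w8.png new_canister_eye
python3 - <<'E'
from c import *
print(env.observe()['ft_force'],env.observe()['wrist_torque'])
box('w8.png','stirrup',(.36,.52,.15,.35,.225,.3),200); box('w8.png','lid',(.38,.5,.2,.32,.19,.22))
E
```

```text
[0.4468 0.2599 0.2574] array([[-0.903 , -0.4297, -0.0028],
       [-0.4297,  0.903 , -0.0009],
       [ 0.0029,  0.0004, -1.    ]]) 17.0
cam [0.3723 0.2238 0.3811] [ 0.2906  0.1376 -0.9469]
new_canister_eye [316.1 377.3] 0.89 [0.4425 0.2567 0.2788]
[ 0.3697 -0.0384 -5.0959] [-0.0022  0.06   -0.0168]
w8.png stirrup 32199 mean [0.443  0.2575 0.2801] p1 [0.4124 0.2035 0.2258] p99 [0.4773 0.3109 0.2997] [0.4467 0.2592] [0.0272 0.122 ] 25.3
w8.png lid 3573 mean [0.4215 0.2469 0.213 ] p1 [0.4089 0.2222 0.1914] p99 [0.4626 0.292  0.2199] [0.4364 0.2577] [0.0554 0.0745] 5.3
```

View pics/w8.png

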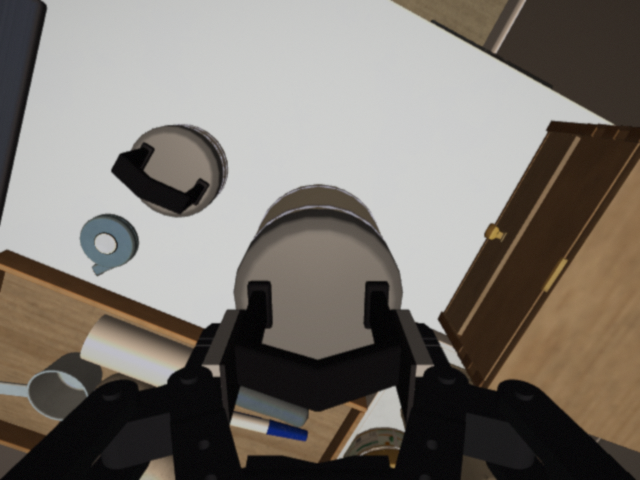

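The full canister is held square at (318,350), the same place in the gripper as the used one. Lifted force is about 5.2–5.7 N. I'll turn back and go to the hook's entry point.

>>> move_arm(
  plan="0 0 0 0 0 0.148 0.045; 0 0 0 0 0 0.148 0.045; 0 0 0 0 0 0.148 0.045; 0 0 0 0 0 0 0.045; 0.009 -0.03 0 0 0 0 0.045; 0.009 -0.045 0 0 0 0 0.045; 0.009 -0.045 0 0 0 0 0.045; 0.009 -0.045 0 0 0 0 0.045; 0.009 -0.045 0 0 0 0 0.045; 0.009 -0.045 0 0 0 0 0.045; 0.008 -0.04 0 0 0 0 0.045; 0 -0.025 0 0 0 0 0.045",
)

```text
time_s: 18.6
position: [0.3849, -0.0614, 0.2588]
tool_rot: [[-1.0, -0.002, -0.0], [-0.002, 1.0, 0.0], [0.0, 0.0, -1.0]]
ft_force: [-0.0, -0.2, -4.8]
grip_width: 0.0544
gripper_force: 87.2
```

>>> move_arm(
  plan="0 0 0.02 0 0 0 0.045; 0 0 0.02 0 0 0 0.045; 0 0 0.011 0 0 0 0.045; 0 0 0 0 0 0 0.045; 0 0 0 0 0 0 0.045",
)

```text
time_s: 19.23
position: [0.3859, -0.06, 0.2086]
tool_rot: [[-1.0, -0.001, 0.001], [-0.001, 1.0, -0.001], [-0.001, -0.001, -1.0]]
ft_force: [-0.1, -0.8, -4.7]
grip_width: 0.0548
gripper_force: 87.0
```

>>> move_arm(
  plan="-0.02 0 0.001 0 0 0 0.045; -0.02 0 0 0 0 0 0.045; -0.02 0 0 0 0 0 0.045; -0.015 0 0 0 0 0 0.045; -0.007 0 0 0 0 0 0.045; 0 0 0 0 0 0 0.045; 0 0 0 0 0 0 0.045",
)

```text
time_s: 20.1
position: [0.4671, -0.0598, 0.2071]
tool_rot: [[-1.0, -0.0, -0.0], [-0.0, 1.0, 0.0], [0.0, 0.0, -1.0]]
ft_force: [-0.3, -0.3, -4.7]
grip_width: 0.0544
gripper_force: 87.2
```

```bash
python3 w.py w9.png hook_trough
python3 - <<'E'
import cv2
from h import *
im,d,c=shot('side','side9.png')
w=cv2.imread('pics/w9.png'); s=cv2.imread('pics/side9.png')[190:330,270:430]
cv2.imwrite('pics/m9.png',np.hstack([cv2.resize(w[180:480,160:480],(400,375)),cv2.resize(s,(400,375))]))
E
```

```text
[ 0.4671 -0.0598  0.2071] array([[-1.    , -0.0002, -0.0004],
       [-0.0002,  1.    ,  0.    ],
       [ 0.0004,  0.    , -1.    ]]) 20.1
cam [ 0.384  -0.06    0.3306] [ 0.3249 -0.0011 -0.9457]
hook_trough [316.1 336.9] 0.84 [ 0.4696 -0.0607  0.1943]
```

View pics/m9.png

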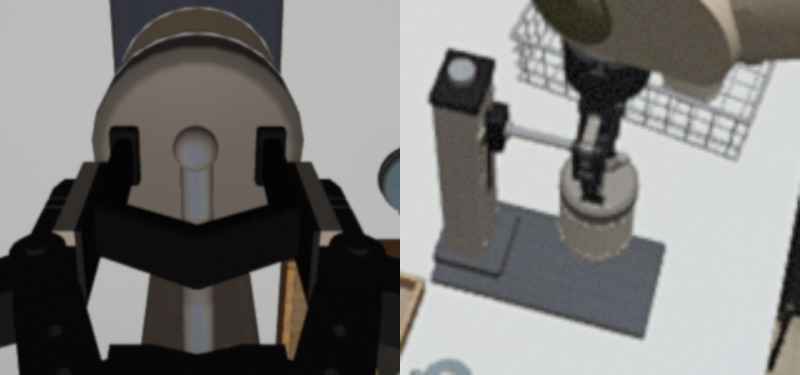

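The crop shows the hook tip inside the stirrup, centred between the bars. I'll lower in steps and watch the force.

>>> move_arm(
  plan="0 0 0.008 0 0 0 0.045; 0 0 0.008 0 0 0 0.045; 0 0 0.008 0 0 0 0.045; 0 0 0.006 0 0 0 0.045; 0 0 0.005 0 0 0 0.045; 0 0 0.004 0 0 0 0.045; 0 0 0.003 0 0 0 0.045; 0 0 0 0 0 0 0.045; 0 0 0 0 0 0 0.045; 0 0 0 0 0 0 0.045",
)

```text
time_s: 21.5
position: [0.4676, -0.0599, 0.1652]
tool_rot: [[-1.0, -0.0, 0.0], [-0.0, 1.0, -0.0], [-0.0, -0.0, -1.0]]
ft_force: [-1.7, -0.5, -0.8]
grip_width: 0.0545
gripper_force: 87.3
```

```bash
cat > f.py <<'E'
from h import *
F=[]
for i in range(6):
    viewer.get_image('side'); s=env.observe();F.append(s['ft_force'])
print(s['position'],np.mean(F,0),np.std(F,0))
E
python3 f.py
```

```text
[ 0.46760211 -0.0599163   0.16506845] [-0.67489656 -0.01902379 -1.67460734] [0.22879448 0.56662156 0.60178462]
```

>>> move_arm(
  plan="0 0 0.003 0 0 0 0.045; 0 0 0.003 0 0 0 0.045; 0 0 0.003 0 0 0 0.045; 0 0 0 0 0 0 0.045; 0 0 0 0 0 0 0.045; 0 0 0 0 0 0 0.045",
)

```text
time_s: 22.55
position: [0.4676, -0.0599, 0.1561]
tool_rot: [[-1.0, -0.0, 0.0], [-0.0, 1.0, -0.0], [-0.0, -0.0, -1.0]]
ft_force: [-1.1, -1.0, 0.1]
grip_width: 0.0542
gripper_force: 87.6
```

```bash
sed -i 's/range(6)/range(12)/' f.py; python3 f.py; python3 w.py w10.png hook_trough
python3 - <<'E'
from c import *
for x in (.435,.44,.445): box('w10.png','tip',(x,x+.005,-.066,-.054,.13,.24))
E
```

```text
[ 0.46761519 -0.0599342   0.15604958] [ 0.30415618 -0.81126205  0.03983018] [0.39793654 0.34082509 0.53621526]
[ 0.4676 -0.0599  0.156 ] array([[-1.    , -0.0002,  0.0001],
       [-0.0002,  1.    , -0.0001],
       [-0.0001, -0.0001, -1.    ]]) 23.15
cam [ 0.3845 -0.0601  0.2796] [ 0.3253 -0.0012 -0.9456]
w10.png tip 0
w10.png tip 844 mean [ 0.443  -0.0605  0.1845] p1 [ 0.4409 -0.0657  0.1796] p99 [ 0.4449 -0.0554  0.1882] [ 0.4428 -0.0605] [0.0107 0.0043] 90.0
w10.png tip 659 mean [ 0.4472 -0.0603  0.1868] p1 [ 0.445  -0.0657  0.1829] p99 [ 0.4499 -0.0547  0.1886] [ 0.4475 -0.0603] [0.005  0.0114] 0.1
```

The spring now bears the weight: residual force is about 0 and the dip about 24 mm. I'll release gently.

>>> move_arm(
  plan="0 0 0 0 0 0 0.056; 0 0 0 0 0 0 0.06; 0 0 0 0 0 0 0.065; 0 0 0 0 0 0 0.072; 0 0 0 0 0 0 0.08; 0 0 0 0 0 0 0.085; 0 0 0 0 0 0 0.085; 0 0 0 0 0 0 0.085; 0 0 0 0 0 0 0.085; 0 0 0 0 0 0 0.085; 0 0 0 0 0 0 0.085; 0 0 0 0 0 0 0.085",
  grip_force=20,
)

```text
time_s: 24.75
position: [0.4676, -0.0599, 0.156]
tool_rot: [[-1.0, -0.0, -0.0], [-0.0, 1.0, 0.0], [0.0, 0.0, -1.0]]
ft_force: [-0.1, 0.7, -0.0]
grip_width: 0.0853
gripper_force: 0.0
```

```bash
cat > k.py <<'E'
from c import *
for i in range(4):
    im,d,c=shot('wrist','k%d.png'%i); pickle.dump((im,d,c,{}),open('k.pkl','wb'))
    box('k','tip',(.44,.45,-.066,-.054,.13,.24)); box('k','bars',(.44,.48,-.09,-.03,.125,.15),200)
print(env.observe()['ft_force'],env.observe()['time_s'])
E
python3 k.py
```

```text
k tip 1478 mean [ 0.4448 -0.0604  0.1849] p1 [ 0.441  -0.0657  0.1794] p99 [ 0.4498 -0.0549  0.1881] [ 0.4454 -0.0602] [0.0093 0.0115] 0.0
k bars 1448 mean [ 0.4624 -0.0604  0.1379] p1 [ 0.4591 -0.0879  0.1253] p99 [ 0.4736 -0.0331  0.1497] [ 0.4664 -0.0609] [0.0562 0.0183] 88.4
k tip 1486 mean [ 0.4448 -0.0604  0.1849] p1 [ 0.4411 -0.0657  0.1796] p99 [ 0.4498 -0.0549  0.1881] [ 0.4454 -0.0602] [0.0115 0.0092] 89.5
k bars 1456 mean [ 0.4624 -0.0603  0.1379] p1 [ 0.4591 -0.0878  0.1252] p99 [ 0.4738 -0.033   0.1498] [ 0.4666 -0.061 ] [0.0561 0.0183] 88.1
k tip 1493 mean [ 0.4449 -0.0604  0.1849] p1 [ 0.4411 -0.0657  0.1795] p99 [ 0.4498 -0.0549  0.1881] [ 0.4453 -0.0602] [0.0093 0.0116] 0.4
k bars 1457 mean [ 0.4624 -0.0606  0.138 ] p1 [ 0.4591 -0.0879  0.1252] p99 [ 0.4736 -0.0331  0.1497] [ 0.4665 -0.0608] [0.0175 0.0565] 2.7
k tip 1482 mean [ 0.4448 -0.0605  0.185 ] p1 [ 0.4411 -0.0657  0.1797] p99 [ 0.4497 -0.0549  0.1881] [ 0.4452 -0.0603] [0.0095 0.0114] 1.2
k bars 1441 mean [ 0.4624 -0.0603  0.138 ] p1 [ 0.4591 -0.0878  0.1252] p99 [ 0.4735 -0.0331  0.1498] [ 0.4665 -0.0605] [0.0554 0.0162] 89.3
[ 0.4028 -0.1369  0.1354] 24.95
```

View pics/k3.png

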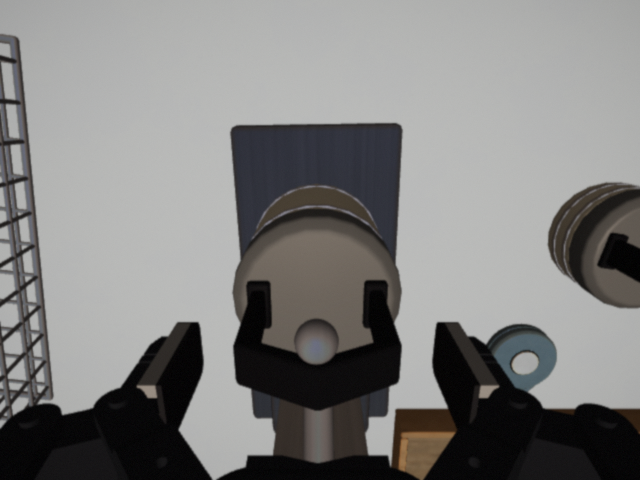

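The canister hangs still at (318,330) and the fingers are clear on both sides. I'll withdraw upward and check once more.

>>> move_arm(
  plan="0 0 -0.01 0 0 0 0.085; 0 0 -0.02 0 0 0 0.085; 0 0 -0.03 0 0 0 0.085; 0 0 -0.04 0 0 0 0.085; 0 0 -0.04 0 0 0 0.085; 0 0 -0.03 0 0 0 0.085; 0.03 0 0 0 0 0 0.085; 0.03 0 0 0 0 0 0.085; 0 0 0 0 0 0 0.085; 0 0 0 0 0 0 0.085; 0 0 0 0 0 0 0.085; 0 0 0 0 0 0 0.085",
)

```text
time_s: 26.45
position: [0.408, -0.0599, 0.3259]
tool_rot: [[-1.0, -0.0, -0.0], [-0.0, 1.0, 0.0], [0.0, 0.0, -1.0]]
ft_force: [-0.6, -0.5, 1.1]
grip_width: 0.085
gripper_force: 0.0
```

```bash
sed -i 's/(.44,.45,-.066/(.435,.45,-.066/;s/range(4)/range(3)/' k.py; sed -i "s/'k%d.png'/'l%d.png'/" k.py; python3 k.py
```

```text
k tip 206 mean [ 0.4452 -0.0606  0.1852] p1 [ 0.4411 -0.0657  0.1805] p99 [ 0.4499 -0.055   0.1884] [ 0.4454 -0.0604] [0.0107 0.0091] 89.5
k bars 215 mean [ 0.4611 -0.0606  0.1377] p1 [ 0.459  -0.0883  0.1258] p99 [ 0.4712 -0.033   0.1498] [ 0.4654 -0.0608] [0.056  0.0144] 88.6
k tip 201 mean [ 0.4451 -0.0606  0.1852] p1 [ 0.4412 -0.0657  0.1803] p99 [ 0.4498 -0.055   0.1883] [ 0.4455 -0.0604] [0.0107 0.0088] 89.8
k bars 221 mean [ 0.4614 -0.0604  0.1374] p1 [ 0.4592 -0.0882  0.1251] p99 [ 0.4726 -0.0332  0.1498] [ 0.4664 -0.0604] [0.0176 0.0552] 2.5
k tip 204 mean [ 0.4452 -0.0606  0.1852] p1 [ 0.4412 -0.0657  0.1802] p99 [ 0.4498 -0.055   0.1884] [ 0.4455 -0.0604] [0.0089 0.0107] 0.3
k bars 220 mean [ 0.4612 -0.0607  0.1376] p1 [ 0.4591 -0.0883  0.1256] p99 [ 0.4729 -0.0332  0.1495] [ 0.4671 -0.0609] [0.0556 0.0172] 88.7
[ 0.0304 -0.8922 -1.2332] 26.6
```

```bash
python3 -c "
from rig import env
print(env.close_job())"
```

```text
the job is handed in; nothing more can be done
None
```

The job is handed in: the used canister stands released in the wire basket, and the new one hangs still and upright on the hook at about 24 mm dip, with the arm clear of everything; no verdict was returned.

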